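Crack open the sealed dry-storage pot and hold its lid ajar

ROBOT

A 7-joint arm with a two-finger parallel gripper is mounted at the origin on the work surface. World frame = base frame: x ahead of the robot, y to its left, z up, the work surface at z = 0. Lengths are in m, angles in degrees, forces in N, time in s.
With the tool pointing down it reaches from about 0.425 to 0.875 m from the base axis. Payload 4.7 kg.
Tool frame: the origin (TCP) lies at the centre of the arm's flange, where the gripper is bolted on; the fingertips stand 173 mm ahead of it and the grasp point (between the pads) lies 155 mm ahead of it; z points along the fingers, y is the direction in which the jaws open and shut (so a half turn about z gives the same grasp; the last joint's range is limited). The gripper opens to 85 mm and grips with 20 to 120 N. Pads are 22 mm wide; open, the fingers measure 114 mm over their backs; the gripper's body (76 mm by 85 mm) begins 54 mm behind the grasp point. The pads swing forward as they close: fully open they stand 13 mm farther back than shut.
Start: joints at [-74.078, 18.392, -4.016, 83.108, 1.295, 78.541, -3.26], TCP at [0.17, 0.628, 0.405] pointing down, gripper open.
Joint ranges: [-163.93, 163.93], [-17.29, 119.83], [-79.2, 71.16], [3.27, 140.29], [-89.18, 269.18], [5.43, 117.66], [-154.24, 154.24]. Speed limits (degrees/s): [147.25, 147.25, 180, 180, 180, 180, 180].

INTERFACE

Orientations are given as [roll, pitch, yaw] about the fixed x, y, z axes, in that order (R = Rz(yaw) Ry(pitch) Rx(roll)).
In Python, from plant import arm gives the robot as it stands. The module is installed in compiled form; this text tells all that it offers.
- The arm moves only by the tool servo_tool, never from a script. Its argument "commands" is a list of rows, each an object with "slide": the shift along the world's x, y, z normalised to -1 to 1, where 1 is 25 mm, a list of three; "roll": the turn about the world's z normalised to -1 to 1, where 1 is 5 degrees. In form: [{"slide": [x, y, z], "roll": roll}, ...]. A call has 1 to 12 rows; each row shifts and turns the commanded pose from where the row before left it; what a row does not reach is not made up. A row lasts 1/10 s, in which the tool goes at most 50 mm and 8.59 degrees, less where a joint would pass 70% of its speed; a pose out of reach is approached as far as the arm can. A call with a number of a shift or a turn outside -1 to 1 is refused whole. A call with a gripper value outside its range is refused whole. "hand" is the closure, from -1 (fully open) to 1 (shut), set as the call begins (left out, the last holds). The fingers move at their own pace and stop on an object; "grip_force" is the grip in N (left out, the last holds). Time passes only in rows, so rows that do not move let the fingers close. It gives the time, the measured TCP pose, the force and the opening at its end, in the units of the state.
- arm.read_state(): the state, without advancing time (a new reading comes with each control period).
- arm.grab_frame(name): name is "scene" or "top" or "wrist"; returns a dict with "img" (480x640x3 uint8, red, green, blue), "depth" (480x640 float32, m along the optical axis (not along the pixel's ray), 0 where there is no reading), "K" (3x3 intrinsics, pixels), "k1" (the pictures are not rectified: a ray, as slopes to the right and down, at radius r is drawn at 1 + k1 r^2 times it, then the intrinsics apply), "R" (3x3) and "t" (3): a world point X has camera coordinates R X + t; the wrist camera has in their place "tool_from_camera" (4x4, takes a point from camera to tool coordinates, whose origin is the TCP and whose axes are the flange's). Camera axes: x right, y down, z forward; pixel columns grow to the right and rows downward; lengths in m; the calibration is good to about 2 mm. A picture is of the moment at which its call begins: read the wrist's pose just before it.
- arm.sign_off(): hands the job in, once; it reports no verdict.
The state is a dict: "clock": time; "qpos": joint angles; "dq": joint speeds; "joint_torque": joint torques, N m; "position": TCP position; "eef_rot": TCP orientation; "contact_force": force on the tool from outside, world axes, zero at the start; "wrist_torque": the same for the moment, N m; "gripper_width": finger opening in m.
Only numpy, scipy, OpenCV 4.12 (cv2) and the standard library are available. Lean on these libraries where they do the work, as an engineer would, in place of code of your own. Each camera call takes 0.05 s, during which the arm holds its last target.

TASK

Let the dry-storage pot breathe: draw the orange-gripped bolt straight out from the lid until you feel it meet its stop, then pull the amber lid up by its black knob until the sticky seal lets go. Do not let the lid fly wide open: keep it level over the pot with a gap of about a finger's width (15 mm or so) all round, and finish still holding it there in the gripper, touching nothing else with the lid. Leave the bolt drawn back and the other things on the bench where they are.

Things in the scene. Friction and masses are not known exactly. Their poses are not given: they have to be found in the camera images.
- pot: white round dry-storage pot, 152 mm across and 80 mm high to its rim, screwed to the bench by a dark steel foot 180 mm across; it does not move. Origin at the centre of its underside on the bench, z up along its axis. A grey bracket at its -y side carries the bolt.
- lid_knob (a point): centre, half-way up, of the lid's black knob: an upright cylinder 34 mm across, 26 mm high, on a 22 mm neck; 113 mm above the bench (33 mm above the pot's rim) while the lid is shut, its lower edge 20 mm above the lid's underside. z is the lid's upright axis; its turn about z does not matter.
- bolt (a joint): how far the bolt is drawn out, m: 0 fully in over the lid, 0.028 at its outer stop; starts at 0 to 0.006. Its steel tongue lies 2.5 mm above the lid's edge and blocks the lid until drawn out by about 0.015. It slides with about 3 N of friction and stays where it is left.
- bolt_grip (a point): grip point on the bolt: axis of an orange square post, 16 x 16 mm, standing 34 mm tall on the bolt's steel tongue (28 mm wide, 6 mm thick); 12 mm below the post's top, 120.5 mm above the bench, at joint 0 118 mm from the pot's axis along the pot's -y. Axes as the pot's; the bolt draws out level along its own -y, away from the lid.
- lid: loose amber lid, 156 mm across, 9 mm thick at its edge, 15 mm under the knob, 0.3 to 0.5 kg; origin at its underside's centre, 80 mm above the bench when shut. A sticky seal on the rim holds it: the upward pull, with the weight, peaks at 12 to 23 N in the first 2.5 mm of lift and then falls off; above 6 mm only the weight is left.
- cup_a: dark green paper cup, 80 mm across, 92 mm high, origin under its centre; bystander, leave alone
- cup_b: a second such cup; bystander, leave alone
- dropper_a: small black dropper bottle, 26 mm across, 70 mm high, near the pot, origin under its centre; bystander
- dropper_b: small amber dropper bottle with white cap, 26 mm across, 70 mm high, near the pot, origin under its centre; bystander
- arch: horseshoe-shaped dental model, about 70 mm wide and 27 mm high, near the pot, origin on its underside; bystander
- spray: spray can, 64 mm across, 190 mm high, origin under its centre; bystander
- blank: white ceramic milling disc, 90 mm across, 16 mm thick, origin under its centre; bystander
- tweezers: steel tweezers, 120 mm long, 5 mm high, lying flat, origin under their middle; bystander
There are look-alikes about, which are no part of the job. There is more than one size of the lid; the job needs the middle-sized.

How it is judged (in metres and radians):
On the way, in this order (a step that is already met when the one before it is completed fails the run):
1. the bolt is drawn out to its stop (value of joint bolt above 0.0255 m), for 0.1 s.
2. the lid has come off its seal (z of lid_knob in the frame of pot above 0.119 m and contact force between lid and the fingers above 2 N), for 0.2 s.
At the end, for the whole second after the job is handed in: The bolt is still drawn out (over 24.5 mm of 28), and the gripper holds the lid 7 to 25 mm above its shut height, its axis within 15 mm of the pot's, tilted less than 0.12 rad, at rest (under 20 mm/s), pressed by the fingers with over 2 N and not touching the pot or bolt (under 0.3 N) (value of joint bolt above 0.0245 m and z of lid_knob in the frame of pot between 0.12 and 0.138 m and horizontal distance between lid_knob and pot below 0.015 m and angle between lid_knob's own z axis and vertical below 0.12 rad and contact force between lid and the fingers above 2 N and contact force between lid and pot below 0.3 N and linear speed of lid below 0.02 m/s); the arm keeps its last pose, push and grip.
It fails at once if the lid flies wide open (over 40 mm above its shut height) (z of lid_knob in the frame of pot above 0.153 m).
It fails at once if the lid is tipped by more than 0.35 rad (angle between lid_knob's own z axis and vertical above 0.35 rad).
It fails at once if a bystander (cup, dropper bottle, dental model, spray can, disc, tweezers) is moved by more than 25 mm (distance of any of cup_a, cup_b, dropper_a, dropper_b, arch, spray, blank, tweezers from where it was at the start of the episode above 0.025 m).
It also fails if it takes over 48 s, if anything falls off the work surface, if the arm or the gripper's body presses on something with over 40 N, if the wrist force passes 120 N, or if a joint passes its speed limit or range.

## Working session

There is one attempt and no reset: what is moved stays moved. The work goes in short steps, Python scripts to look and compute and a tool call to move; the robot and the scene stay as the last step left them, time stands still between calls to the robot, and variables do not carry over. Pictures are saved under pics/ and viewed, and the job is handed in when it is done.

Besides the shell and the picture viewer there is one more tool, called after ">>>" as a command line: name --argument value ..., lists and objects as JSON in quotes. servo_tool: Moves the arm, as the interface text tells. Its arguments: {"type":"object","properties":{"commands":{"type":"array"},"hand":{"type":"number"},"grip_force":{"type":"number"}},"required":["commands"]}

```bash
mkdir -p pics; cat > h.py <<'E'
import numpy as np, cv2, pickle
from plant import arm
def grab(n):
    f=arm.grab_frame(n); pickle.dump(f,open(n+'.pkl','wb'))
    return f
def load(n): return pickle.load(open(n+'.pkl','rb'))
def ray(f,u,v):
    K=np.array(f['K']);x=(u-K[0,2])/K[0,0];y=(v-K[1,2])/K[1,1]
    a,b=x,y
    for _ in range(20):
        s=1+f['k1']*(a*a+b*b);a,b=x/s,y/s
    return np.array([a,b,1.])
def onz(f,u,v,z):
    R=np.array(f['R']);t=np.array(f['t']);d=R.T@ray(f,u,v);c=-R.T@t
    return c+d*(z-c[2])/d[2]
def dep(f,u,v):
    R=np.array(f['R']);t=np.array(f['t']);p=ray(f,u,v)*f['depth'][v,u]
    return R.T@(p-t)
E
python3 - <<'E'
from h import *
s=arm.read_state();print(s)
for n in('scene','top'):
    f=grab(n);cv2.imwrite(f'pics/{n}0.png',f['img'][:,:,::-1])
    print(n,-np.array(f['R']).T@f['t'],f['k1'])
E
```

```text
{'clock': 0.0, 'qpos': array([-74.07791113,  18.4384107 ,  -4.01526024,  83.17480967,
         1.29462123,  78.54066656,  -3.2569974 ]), 'dq': array([-0.01147942, -0.03850316,  0.02229098,  0.00531061, -0.09515397,
       -0.01918494,  0.02518444]), 'joint_torque': array([ 6.79722471e-04, -4.93577814e+01, -3.81725337e-01, -3.14334011e+01,
        1.30649144e-02,  1.15904119e-02,  2.52232888e-05]), 'position': array([0.16946266, 0.62730608, 0.40363131]), 'eef_rot': array([-1.79891334e+02,  5.47037985e-03,  1.64890333e+02]), 'contact_force': array([ 0.38155227,  0.00988114, -0.24479738]), 'wrist_torque': array([-0.06642457, -0.00616338, -0.01685556]), 'gripper_width': 0.08526445387933924}
scene [1.33947013 0.37500177 1.08329796] -0.11654069651920004
top [ 0.30403411 -0.0411381   1.55739528] 0.012811860448840067
```

View pics/scene0.png

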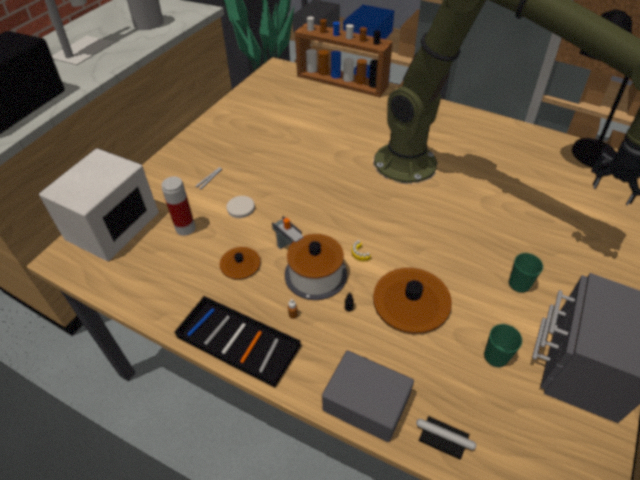

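View pics/top0.png

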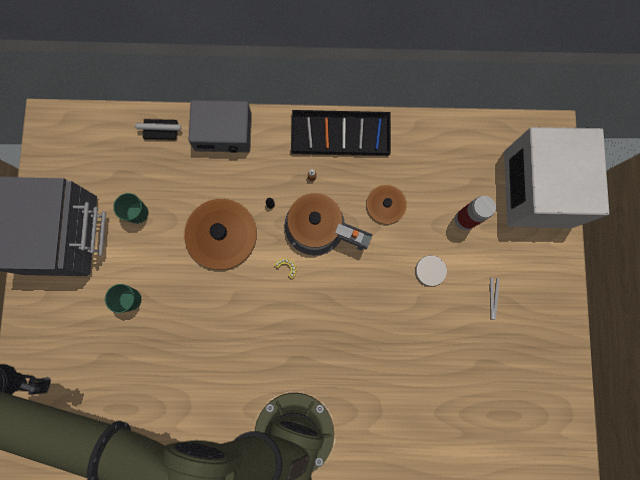

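The top view shows three amber lids: a large one on the bench with its knob at (218,232), a small one on the bench at (387,203), and the middle-sized one on the pot at (315,218). The pot's lid has the grey bracket and orange post at about (354,235), so that is my choice. I'll check it in a close crop.

```bash
python3 - <<'E'
from h import *
f=load('top');c=f['img'][170:290,250:400,::-1]
cv2.imwrite('pics/c1.png',cv2.resize(c,None,fx=5,fy=5,interpolation=cv2.INTER_CUBIC))
f2=load('scene');c=f2['img'][200:320,240:390,::-1]
cv2.imwrite('pics/c2.png',cv2.resize(c,None,fx=5,fy=5,interpolation=cv2.INTER_CUBIC))
E
```

```text
(no output)
```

View pics/c1.png

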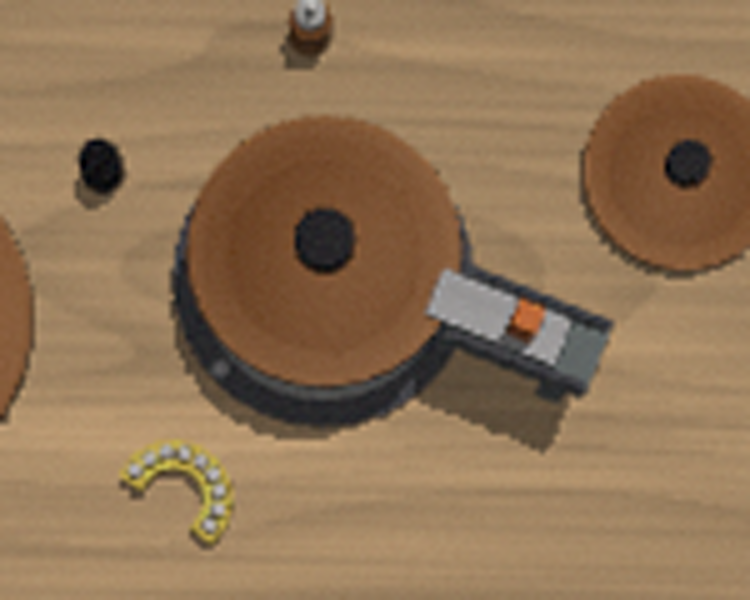

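View pics/c2.png

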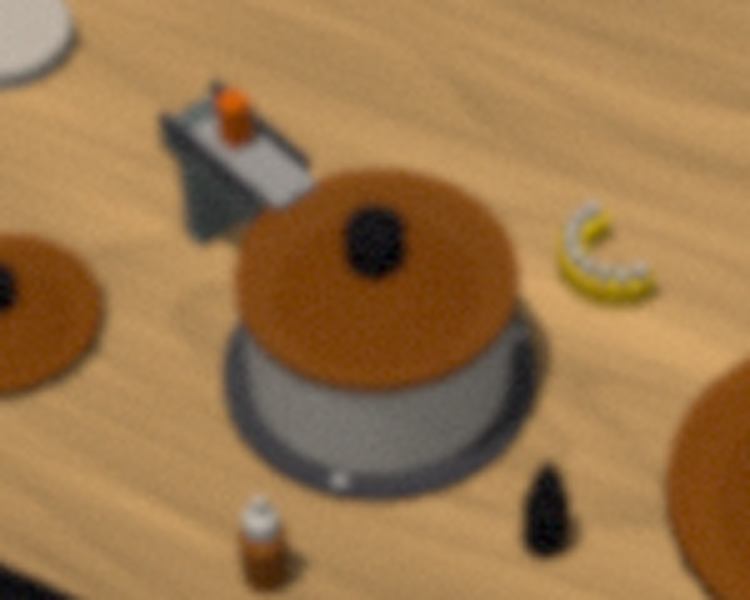

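The crops confirm it: the lid on the pot, black knob at crop (324,240), orange post top at crop (530,316), and the tongue lies over the lid's edge. Now I'll measure.

```bash
python3 - <<'E'
from h import *
f=load('top');g=load('scene')
q=lambda x,y,ox,oy:(ox+(x+.5)/5-.5,oy+(y+.5)/5-.5)
def p(f,x,y,ox,oy,z): return onz(f,*q(x,y,ox,oy),z)
k=p(f,324,238,250,170,.126); b=p(f,529,314,250,170,.1325)
print('top knob',k,'post',b, b-k, np.hypot(*(b-k)[:2]), np.degrees(np.arctan2(*(b-k)[1::-1])))
# tongue centreline: ends
t1=p(f,438,296,250,170,.0975+.0,)
print('tongue tip mid',t1)
k2=p(g,374,226,240,200,.126); b2=p(g,232,97,240,200,.1325)
print('scene knob',k2,'post',b2,b2-k2,np.hypot(*(b2-k2)[:2]), np.degrees(np.arctan2(*(b2-k2)[1::-1])))
# lid circle from HSV in top
im=f['img'].astype(int); m=((im[:,:,0]-im[:,:,2])>60).astype(np.uint8)
for n,f_ in(('top',f),('scene',g)):
    pass
for u,v in((315,218),(356,233),(335,222),(340,230),(365,240)): print(u,v,dep(f,u,v))
E
```

```text
top knob [ 0.59223104 -0.04525151  0.126     ] post [ 0.55090378 -0.15802381  0.1325    ] [-0.04132725 -0.11277231  0.0065    ] 0.12010634829041188 -110.12618468606463
tongue tip mid [ 0.56616769 -0.10981537  0.0975    ]
scene knob [ 0.59288967 -0.04775186  0.126     ] post [ 0.54909574 -0.16055577  0.1325    ] [-0.04379393 -0.11280392  0.0065    ] 0.1210067452011028 -111.21773681633249
315 218 [ 0.59105638 -0.0469675   0.12081014]
356 233 [ 0.54937572 -0.15972365  0.13190943]
335 222 [ 0.58598408 -0.10352716  0.094614  ]
340 230 [ 0.56271367 -0.1176402   0.09862994]
365 240 [ 0.53623377 -0.18802851  0.09585713]
```

>>> servo_tool --commands '[{"slide": [0.6, -0.8, 0], "roll": 0}, {"slide": [0.6, -0.8, 0], "roll": 0}, {"slide": [0.6, -0.8, 0], "roll": 0}, {"slide": [0.6, -0.8, 0], "roll": 0}, {"slide": [0.6, -0.8, 0], "roll": 0}, {"slide": [0.6, -0.8, 0], "roll": 0}, {"slide": [0.6, -0.8, 0], "roll": 0}, {"slide": [0.6, -0.8, 0], "roll": 0}, {"slide": [0.6, -0.8, 0], "roll": 0}, {"slide": [0.6, -0.8, 0], "roll": 0}, {"slide": [0.6, -0.8, 0], "roll": -0.5}, {"slide": [0.6, -0.8, 0], "roll": -0.5}]' --hand -1 --grip_force 40

```text
clock: 1.3
position: [0.3503, 0.3862, 0.4045]
eef_rot: [-180.0, -0.0, 159.7]
contact_force: [0.2, 1.0, 0.5]
gripper_width: 0.0855
```

>>> servo_tool --commands '[{"slide": [0.6, -0.8, 0], "roll": 0}, {"slide": [0.6, -0.8, 0], "roll": 0}, {"slide": [0.6, -0.8, 0], "roll": 0}, {"slide": [0.6, -0.8, 0], "roll": 0}, {"slide": [0.6, -0.8, 0], "roll": 0}, {"slide": [0.6, -0.8, 0], "roll": 0}, {"slide": [0.3, -0.95, 0], "roll": 0}, {"slide": [0.3, -0.95, 0], "roll": 0}, {"slide": [0.3, -0.95, 0], "roll": 0}, {"slide": [0.3, -0.95, 0], "roll": 0}, {"slide": [0.3, -0.95, 0], "roll": 0}, {"slide": [0.3, -0.95, 0], "roll": 0}]'

```text
clock: 2.5
position: [0.4848, 0.1233, 0.4047]
eef_rot: [180.0, -0.0, 159.8]
contact_force: [0.5, 0.2, -1.0]
gripper_width: 0.0854
```

>>> servo_tool --commands '[{"slide": [0.3, -0.95, 0], "roll": 0}, {"slide": [0.3, -0.95, 0], "roll": 0}, {"slide": [0.3, -0.95, 0], "roll": 0}, {"slide": [0.3, -0.95, 0], "roll": 0}, {"slide": [0.1, -0.95, 0], "roll": 0}, {"slide": [0.1, -0.95, 0], "roll": 0}, {"slide": [0.0, -0.95, 0], "roll": 0}, {"slide": [0, 0, 0], "roll": 0}, {"slide": [0, 0, 0], "roll": 0}]'

```text
clock: 3.4
position: [0.5193, -0.0418, 0.4047]
eef_rot: [180.0, -0.0, 159.7]
contact_force: [-0.4, 1.3, 0.5]
gripper_width: 0.0856
```

```bash
python3 - <<'E'
from h import *
s=arm.read_state();print(s['position'],s['eef_rot'],s['qpos'])
f=grab('wrist');f['s']=s;pickle.dump(f,open('wrist.pkl','wb'))
cv2.imwrite('pics/w1.png',f['img'][:,:,::-1]);print(f['tool_from_camera'],f['k1'])
E
```

```text
[ 0.51934786 -0.04182415  0.40467399] [ 1.79965155e+02 -1.68853423e-02  1.59737788e+02] [-29.58098493   2.18118829  32.32792292 102.37206065  -1.24253937
  75.79338807  72.77106192]
[[-7.54557470e-06 -9.64715906e-01 -2.63293032e-01  6.65344740e-02]
 [ 9.99999994e-01  2.11662234e-05 -1.06212332e-04  4.25255197e-04]
 [ 1.08037645e-04 -2.63293031e-01  9.64715900e-01  3.13646144e-02]
 [ 0.00000000e+00  0.00000000e+00  0.00000000e+00  1.00000000e+00]] -0.029382088348387736
```

View pics/w1.png

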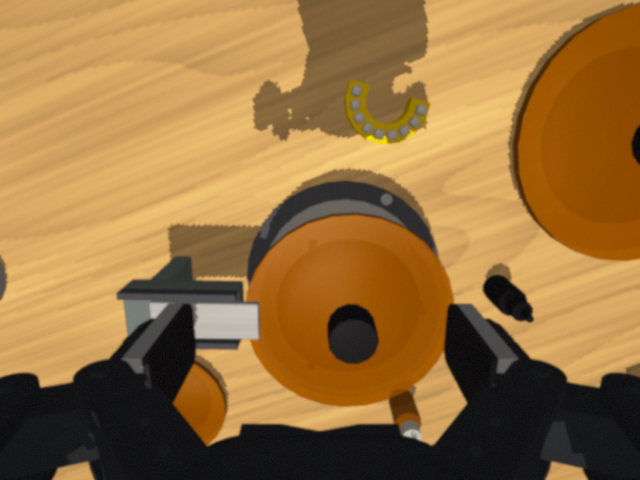

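The wrist view shows the knob near (353,335) and the tongue running from about (150,305) to (260,340). The post is hidden behind the left finger. I'll measure the tongue line and the knob top more closely.

```bash
cat >> h.py <<'E'
from scipy.spatial.transform import Rotation as Ro
def wpose(f):
    s=f['s'];T=np.eye(4);T[:3,:3]=Ro.from_euler('xyz',s['eef_rot'],degrees=True).as_matrix();T[:3,3]=s['position']
    return T@np.array(f['tool_from_camera'])
def wz(f,u,v,z):
    T=wpose(f);d=T[:3,:3]@ray(f,u,v);c=T[:3,3];return c+d*(z-c[2])/d[2]
def wcloud(f):
    T=wpose(f);h,w=f['depth'].shape;K=np.array(f['K'])
    u,v=np.meshgrid(np.arange(w),np.arange(h));x=(u-K[0,2])/K[0,0];y=(v-K[1,2])/K[1,1];a,b=x,y
    for _ in range(20):
        s=1+f['k1']*(a*a+b*b);a,b=x/s,y/s
    P=np.stack([a,b,np.ones_like(a)],-1)*f['depth'][...,None]
    return P@T[:3,:3].T+T[:3,3]
E
python3 - <<'E'
from h import *
f=load('wrist');P=wcloud(f)
for z,box in((.126,(310,300,390,375)),):
    u0,v0,u1,v1=box;Q=P[v0:v1,u0:u1].reshape(-1,3)
    Q=Q[f['depth'][v0:v1,u0:u1].ravel()>0]
    q=Q[(Q[:,2]>.119)];print('knobtop n',len(q),q.mean(0),q[:,0].min(),q[:,0].max(),q[:,1].min(),q[:,1].max())
# lid rim ellipse via colour: outer edge, points at z .089
for a,b,c,d in((195,303,258,303),(195,339,258,340)):
    p,q=wz(f,a,b,.0985),wz(f,c,d,.0985);dd=p-q;print(p,q,np.degrees(np.arctan2(dd[1],dd[0])))
print(P[320,[200,225,250]])
c=f['img'][240:400,110:400,::-1];cv2.imwrite('pics/c3.png',cv2.resize(c,(790,436),interpolation=cv2.INTER_CUBIC))
E
```

```text
knobtop n 1916 [ 0.59191049 -0.0447299   0.12506278] 0.5766423497877682 0.6102281173659717 -0.06177105891100673 -0.02830287513312512
[ 0.5408019 -0.143296   0.0985   ] [ 0.55622963 -0.10125592  0.0985    ] -110.15195856490189
[ 0.56663543 -0.15529546  0.0985    ] [ 0.58316015 -0.11244414  0.0985    ] -111.08809907745864
[[ 0.5542945  -0.14578183  0.09786876]
 [ 0.56064103 -0.12898387  0.09748338]
 [ 0.56667877 -0.11190891  0.09791094]]
```

View pics/c3.png

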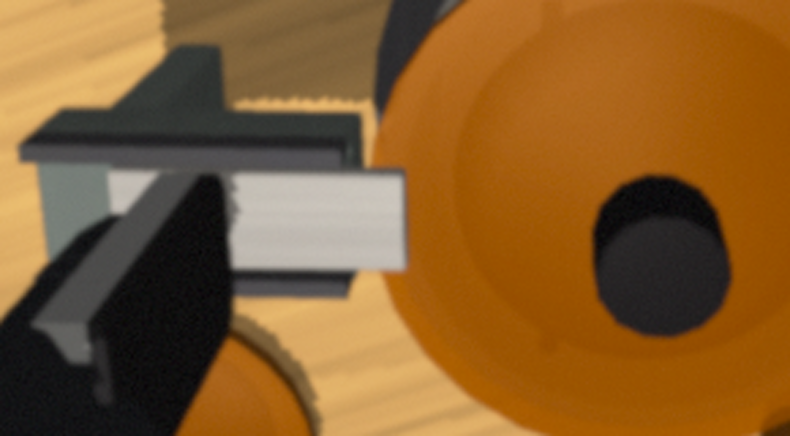

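>>> servo_tool --commands '[{"slide": [0.24, -0.93, 0], "roll": 0}, {"slide": [0.24, -0.93, 0], "roll": 0}, {"slide": [0.24, -0.93, 0], "roll": 0}, {"slide": [0.24, -0.93, 0], "roll": 0}, {"slide": [0.24, -0.93, 0], "roll": -0.06}, {"slide": [0, 0, -0.8], "roll": 0}, {"slide": [0, 0, -0.8], "roll": 0}, {"slide": [0, 0, -0.8], "roll": 0}, {"slide": [0, 0, 0], "roll": 0}, {"slide": [0, 0, 0], "roll": 0}]'

```text
clock: 4.45
position: [0.5498, -0.1564, 0.3449]
eef_rot: [180.0, -0.0, 159.7]
contact_force: [0.3, -0.5, 0.3]
gripper_width: 0.0853
```

```bash
python3 - <<'E'
from h import *
s=arm.read_state();print(s['position'],s['eef_rot'])
f=grab('wrist');f['s']=s;pickle.dump(f,open('wrist.pkl','wb'))
cv2.imwrite('pics/w2.png',f['img'][:,:,::-1])
E
```

```text
[ 0.54983935 -0.1564031   0.34485102] [ 1.79991804e+02 -3.01727279e-02  1.59671534e+02]
```

View pics/w2.png

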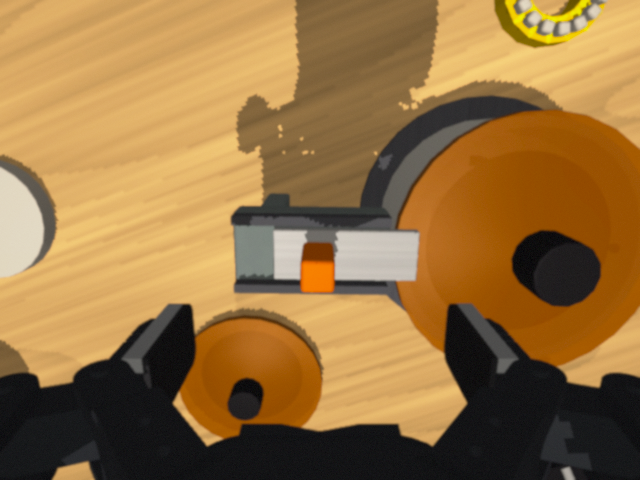

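The orange post top is at about (318,276), centred between the fingers. I'll check its world position.

```bash
python3 - <<'E'
from h import *
f=load('wrist');P=wcloud(f)
print('post',wz(f,318,277,.1325), P[277,318]);p=wz(f,318,277,.1325)
k=wz(f,565,272,.126);print('knob',k,np.degrees(np.arctan2(*(p-k)[1::-1])),np.hypot(*(p-k)[:2]))
print(P[[219,215,286],[300,300,270]])
print(f['s']['contact_force'])
E
```

```text
post [ 0.55038542 -0.15688429  0.1325    ] [ 0.55065256 -0.15698641  0.13172998]
knob [ 0.59142978 -0.04631022  0.126     ] -110.36459220524043 0.117946033213307
[[ 0.52851871 -0.15889968  0.0992606 ]
 [ 0.52712294 -0.15851982  0.096002  ]
 [ 0.55746668 -0.18746282  0.1000391 ]]
[ 0.27244402 -0.47061529  0.25959474]
```

>>> servo_tool --commands '[{"slide": [0.02, -0.02, -0.6], "roll": 0}, {"slide": [0, 0, -0.6], "roll": 0}, {"slide": [0, 0, -0.6], "roll": 0}, {"slide": [0, 0, -0.5], "roll": 0}, {"slide": [0, 0, -0.4], "roll": 0}, {"slide": [0, 0, 0], "roll": 0}, {"slide": [0, 0, 0], "roll": 0}]'

```text
clock: 5.2
position: [0.5501, -0.1581, 0.2771]
eef_rot: [-180.0, -0.0, 159.6]
contact_force: [-0.0, -0.3, 0.0]
gripper_width: 0.0854
```

>>> servo_tool --commands '[{"slide": [0, 0, 0], "roll": 0}, {"slide": [0, 0, 0], "roll": 0}, {"slide": [0, 0, 0], "roll": 0}, {"slide": [0, 0, 0], "roll": 0}, {"slide": [0, 0, 0], "roll": 0}, {"slide": [0, 0, 0], "roll": 0}, {"slide": [0, 0, 0], "roll": 0}, {"slide": [0, 0, 0], "roll": 0}, {"slide": [0, 0, 0], "roll": 0}, {"slide": [0, 0, 0], "roll": 0}]' --hand 1 --grip_force 40

```text
clock: 6.2
position: [0.5501, -0.158, 0.2776]
eef_rot: [180.0, 0.0, 159.6]
contact_force: [-1.6, 1.1, 4.7]
gripper_width: 0.0153
```

Gripped at 15 mm. Now I'll draw the bolt outward.

>>> servo_tool --commands '[{"slide": [-0.056, -0.15, 0], "roll": 0}, {"slide": [-0.056, -0.15, 0], "roll": 0}, {"slide": [-0.056, -0.15, 0], "roll": 0}, {"slide": [-0.056, -0.15, 0], "roll": 0}, {"slide": [-0.056, -0.15, 0], "roll": 0}, {"slide": [0, 0, 0], "roll": 0}, {"slide": [0, 0, 0], "roll": 0}]'

```text
clock: 6.9
position: [0.5429, -0.1769, 0.2775]
eef_rot: [180.0, -0.0, 159.6]
contact_force: [-1.8, 1.9, 6.6]
gripper_width: 0.0154
```

>>> servo_tool --commands '[{"slide": [-0.028, -0.075, 0], "roll": 0}, {"slide": [-0.028, -0.075, 0], "roll": 0}, {"slide": [-0.028, -0.075, 0], "roll": 0}, {"slide": [0, 0, 0], "roll": 0}, {"slide": [0, 0, 0], "roll": 0}]'

```text
clock: 7.4
position: [0.541, -0.182, 0.2775]
eef_rot: [179.9, -0.0, 159.6]
contact_force: [-2.2, 3.6, 5.5]
gripper_width: 0.0155
```

>>> servo_tool --commands '[{"slide": [-0.028, -0.075, 0], "roll": 0}, {"slide": [0, 0, 0], "roll": 0}, {"slide": [0, 0, 0], "roll": 0}]'

```text
clock: 7.7
position: [0.5408, -0.1824, 0.2775]
eef_rot: [179.8, -0.0, 159.7]
contact_force: [0.5, 6.5, 5.6]
gripper_width: 0.0157
```

>>> servo_tool --commands '[{"slide": [-0.028, -0.075, 0], "roll": 0}, {"slide": [0, 0, 0], "roll": 0}, {"slide": [0, 0, 0], "roll": 0}]'

```text
clock: 8.0
position: [0.5407, -0.1828, 0.2775]
eef_rot: [179.7, -0.0, 159.7]
contact_force: [0.3, 9.8, 4.9]
gripper_width: 0.0154
```

>>> servo_tool --commands '[{"slide": [-0.035, -0.09, 0], "roll": 0}, {"slide": [-0.035, -0.09, 0], "roll": 0}, {"slide": [0, 0, 0], "roll": 0}, {"slide": [0, 0, 0], "roll": 0}, {"slide": [0, 0, 0], "roll": 0}]'

```text
clock: 8.5
position: [0.5404, -0.1837, 0.2774]
eef_rot: [179.4, -0.0, 159.9]
contact_force: [4.4, 17.3, 5.6]
gripper_width: 0.0153
```

The force rose to 18 N with hardly any travel, so the bolt has met its stop. I'll relax the pull and let go.

>>> servo_tool --commands '[{"slide": [0.035, 0.09, 0], "roll": 0}, {"slide": [0.035, 0.09, 0], "roll": 0}, {"slide": [0, 0, 0], "roll": 0}]'

```text
clock: 8.8
position: [0.5407, -0.1827, 0.2775]
eef_rot: [179.7, -0.0, 159.8]
contact_force: [0.9, 8.9, 6.1]
gripper_width: 0.0154
```

>>> servo_tool --commands '[{"slide": [0, 0, 0], "roll": 0}, {"slide": [0, 0, 0], "roll": 0}, {"slide": [0, 0, 0], "roll": 0}, {"slide": [0, 0, 0], "roll": 0}, {"slide": [0, 0, 0], "roll": 0}, {"slide": [0, 0, 0], "roll": 0}, {"slide": [0, 0, 0], "roll": 0}]' --hand -1

```text
clock: 9.5
position: [0.5395, -0.1862, 0.2772]
eef_rot: [-180.0, 0.0, 159.6]
contact_force: [-0.1, -0.8, -0.5]
gripper_width: 0.0853
```

>>> servo_tool --commands '[{"slide": [0, 0, 0.6], "roll": 0}, {"slide": [0, 0, 0.8], "roll": 0}, {"slide": [0, 0, 0.8], "roll": 0}, {"slide": [0, 0, 0.5], "roll": 0}, {"slide": [0, 0, 0], "roll": 0}, {"slide": [0, 0, 0], "roll": 0}]'

```text
clock: 10.1
position: [0.5394, -0.186, 0.3447]
eef_rot: [180.0, 0.0, 159.6]
contact_force: [0.1, 0.2, 0.1]
gripper_width: 0.0855
```

```bash
python3 - <<'E'
from h import *
s=arm.read_state();print(s['position'],s['eef_rot'])
f=grab('wrist');f['s']=s;pickle.dump(f,open('wrist.pkl','wb'))
cv2.imwrite('pics/w3.png',f['img'][:,:,::-1])
E
```

```text
[ 0.53938679 -0.18600496  0.3447409 ] [1.79976741e+02 3.80392021e-03 1.59597719e+02]
```

View pics/w3.png

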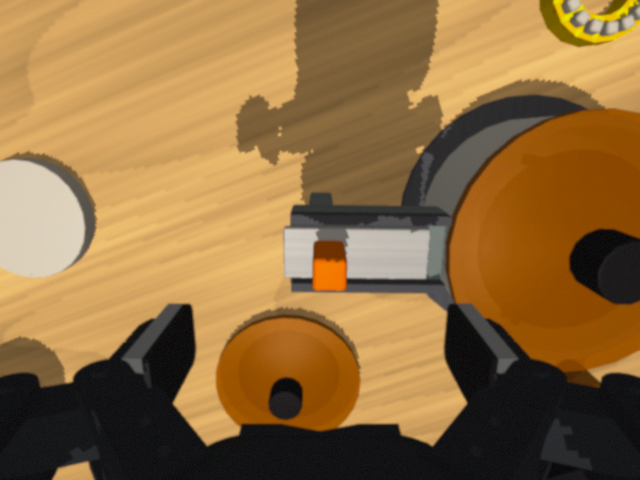

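The post, at (330,275), has shifted outward, and the tongue tip at about u=430 is clear of the lid. Next I'll go over the knob.

>>> servo_tool --commands '[{"slide": [0.35, 0.93, 0], "roll": 0}, {"slide": [0.35, 0.93, 0], "roll": 0}, {"slide": [0.35, 0.93, 0], "roll": 0}, {"slide": [0.35, 0.93, 0], "roll": 0}, {"slide": [0.35, 0.93, 0], "roll": 0}, {"slide": [0.35, 0.93, 0], "roll": 0}, {"slide": [0, 0, 0], "roll": 0}, {"slide": [0, 0, 0], "roll": 0}]'

```text
clock: 10.95
position: [0.5917, -0.0462, 0.3435]
eef_rot: [-179.9, -0.1, 159.7]
contact_force: [-0.5, -0.5, 0.2]
gripper_width: 0.0854
```

```bash
python3 - <<'E'
from h import *
f=load('wrist');p=wz(f,330,276,.1325);k=np.array([.592,-.046]);d=p[:2]-k;print(p,np.hypot(*d))
s=arm.read_state();print(s['position'],s['eef_rot'])
f=grab('wrist');f['s']=s;pickle.dump(f,open('wrist.pkl','wb'))
cv2.imwrite('pics/w4.png',f['img'][:,:,::-1])
P=wcloud(f);z=P[...,2];u0=200
m=np.zeros(z.shape,bool);m[150:380,200:440]=True
m&=(z>.122)&(z<.13)&(np.hypot(P[...,0]-.592,P[...,1]+.046)<.035);q=P[m]
print(len(q),q.mean(0),(q.min(0)+q.max(0))/2,q.max(0)-q.min(0))
E
```

```text
[ 0.54148878 -0.18115153  0.1325    ] 0.1442820814427713
[ 0.59171219 -0.04620971  0.34351826] [-1.79911280e+02 -1.07910155e-01  1.59664310e+02]
3711 [ 0.59301768 -0.04489722  0.12542239] [ 0.59382758 -0.04515715  0.12489708] [0.0334431  0.03364935 0.00571917]
```

View pics/w4.png

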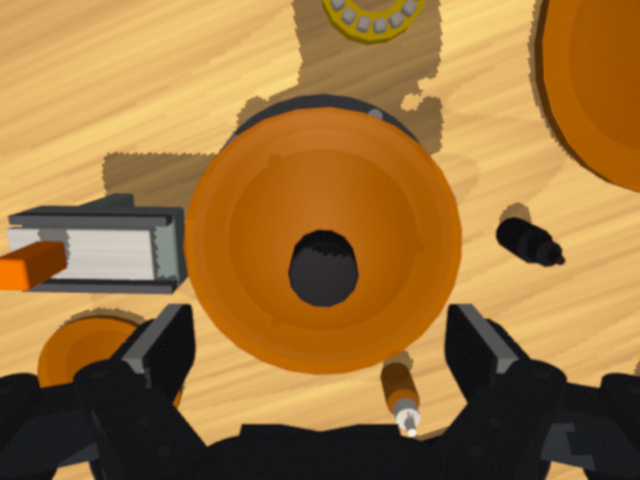

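The knob is at (323,272), centred between the jaws, and the bolt post is off at the left. Next I'll descend and grip.

>>> servo_tool --commands '[{"slide": [0.04, 0.04, -0.7], "roll": 0}, {"slide": [0, 0, -0.7], "roll": 0}, {"slide": [0, 0, -0.6], "roll": 0}, {"slide": [0, 0, -0.5], "roll": 0}, {"slide": [0, 0, -0.36], "roll": 0}, {"slide": [0, 0, 0], "roll": 0}, {"slide": [0, 0, 0], "roll": 0}]'

```text
clock: 11.7
position: [0.5932, -0.0458, 0.2735]
eef_rot: [180.0, 0.0, 159.6]
contact_force: [0.4, -1.0, -0.5]
gripper_width: 0.0853
```

>>> servo_tool --commands '[{"slide": [0, 0, 0], "roll": 0}, {"slide": [0, 0, 0], "roll": 0}, {"slide": [0, 0, 0], "roll": 0}, {"slide": [0, 0, 0], "roll": 0}, {"slide": [0, 0, 0], "roll": 0}, {"slide": [0, 0, 0], "roll": 0}, {"slide": [0, 0, 0], "roll": 0}, {"slide": [0, 0, 0], "roll": 0}]' --hand 1 --grip_force 80

```text
clock: 12.5
position: [0.5932, -0.0455, 0.274]
eef_rot: [180.0, 0.0, 159.6]
contact_force: [-0.4, 0.5, 5.4]
gripper_width: 0.0317
```

>>> servo_tool --commands '[{"slide": [0, 0, 0.06], "roll": 0}, {"slide": [0, 0, 0.06], "roll": 0}, {"slide": [0, 0, 0], "roll": 0}, {"slide": [0, 0, 0], "roll": 0}]'

```text
clock: 12.9
position: [0.5926, -0.0454, 0.275]
eef_rot: [-180.0, -0.1, 159.6]
contact_force: [2.2, -0.3, -10.2]
gripper_width: 0.0321
```

>>> servo_tool --commands '[{"slide": [0, 0, 0.06], "roll": 0}, {"slide": [0, 0, 0.06], "roll": 0}, {"slide": [0, 0, 0], "roll": 0}, {"slide": [0, 0, 0], "roll": 0}]'

```text
clock: 13.3
position: [0.5933, -0.046, 0.2808]
eef_rot: [180.0, 0.1, 159.6]
contact_force: [-0.9, 0.4, -3.2]
gripper_width: 0.0316
```

The seal has let go: the force fell from 10 N to about 3 N, the lid's weight. I'll raise it to about 15 mm.

>>> servo_tool --commands '[{"slide": [0, 0, 0.08], "roll": 0}, {"slide": [0, 0, 0.08], "roll": 0}, {"slide": [0, 0, 0.08], "roll": 0}, {"slide": [0, 0, 0.08], "roll": 0}, {"slide": [0, 0, 0], "roll": 0}, {"slide": [0, 0, 0], "roll": 0}, {"slide": [0, 0, 0], "roll": 0}, {"slide": [0, 0, 0], "roll": 0}]'

```text
clock: 14.1
position: [0.593, -0.0456, 0.2871]
eef_rot: [-180.0, -0.0, 159.6]
contact_force: [0.2, -0.3, -3.3]
gripper_width: 0.0317
```

```bash
python3 - <<'E'
from h import *
s=arm.read_state();print(s['position'],s['eef_rot'])
f=grab('wrist');f['s']=s;pickle.dump(f,open('wrist.pkl','wb'))
g=grab('scene');t=grab('top')
W=f['img'][:,:,::-1]
S=cv2.resize(g['img'][200:320,240:390,::-1],(640,512),interpolation=cv2.INTER_CUBIC)
cv2.imwrite('pics/w5.png',W);cv2.imwrite('pics/s5.png',S)
P=wcloud(f);z=P[...,2];cx,cy=.593,-.0455
r=np.hypot(P[...,0]-cx,P[...,1]-cy);m=(r>.065)&(r<.074)&(z>.08)&(z<.125)&(f['depth']>0);im=f['img'].astype(int);m&=(im[...,0]-im[...,2]>60)
q=P[m];A=np.c_[q[:,0]-cx,q[:,1]-cy,np.ones(len(q))];c=np.linalg.lstsq(A,q[:,2],rcond=None)[0];print('lid edge-top plane',len(q),c,q[:,2].mean())
p=P[(z>.125)&(z<.135)&(im[...,0]-im[...,2]>90)];print('post',len(p),p.mean(0) if len(p) else '')
E
```

```text
[ 0.59295602 -0.04557614  0.28711181] [-1.79998384e+02 -1.25343676e-02  1.59587564e+02]
lid edge-top plane 16268 [-0.00177624 -0.00092544  0.10191195] 0.101965359835663
post 19 [ 0.58796645 -0.04491642  0.13001004]
```

View pics/w5.png

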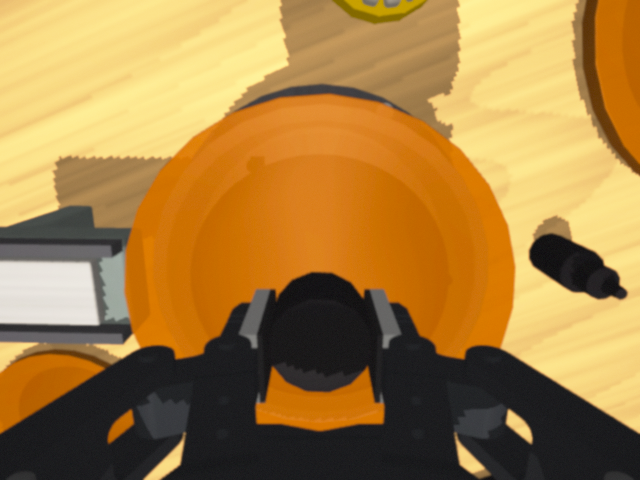

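View pics/s5.png

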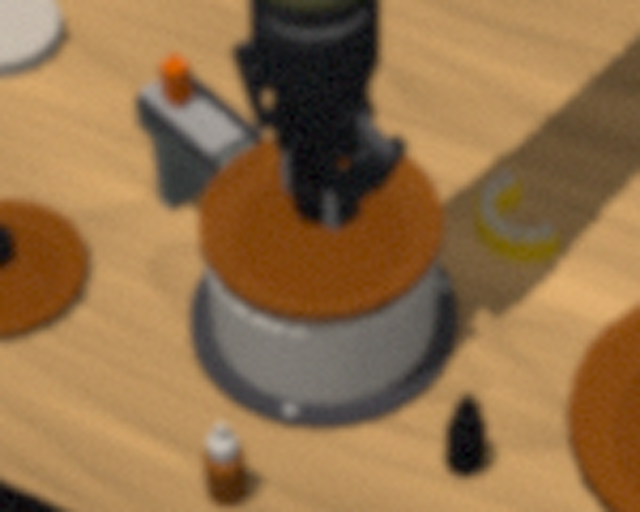

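The lid is level and about 13 mm up. The bolt looks drawn back and clear. I'll add 2 mm and check the bolt in both cameras.

>>> servo_tool --commands '[{"slide": [0, 0, 0.08], "roll": 0}, {"slide": [0, 0, 0], "roll": 0}, {"slide": [0, 0, 0], "roll": 0}, {"slide": [0, 0, 0], "roll": 0}, {"slide": [0, 0, 0], "roll": 0}]'

```text
clock: 14.75
position: [0.593, -0.0456, 0.2892]
eef_rot: [180.0, -0.0, 159.6]
contact_force: [0.0, 0.7, -2.7]
gripper_width: 0.0317
```

```bash
python3 - <<'E'
from h import *
from scipy.ndimage import label
for n in('scene','top'):
    old=load(n) if n!='top' else load('top')
    f=grab(n);h=cv2.cvtColor(f['img'],cv2.COLOR_RGB2HSV)
    m=(h[...,0]<12)&(h[...,1]>190)&(h[...,2]>150)
    L,k=label(m)
    for i in range(1,k+1):
        v,u=np.where(L==i)
        if 8<len(u)<200: print(n,len(u),u.mean(),v.mean(),onz(f,u.mean(),v.mean(),.1325 if n=='top' else .12))
    cv2.imwrite(f'pics/{n}6.png',cv2.resize(f['img'][170:290,250:400,::-1],None,fx=5,fy=5,interpolation=cv2.INTER_CUBIC))
s=arm.read_state();print(s['position'],s['contact_force'],s['clock'])
E
```

```text
[ 0.5929865  -0.04560721  0.28920182] [ 0.09181666  0.86601467 -2.61396523] 14.85
```

View pics/top6.png

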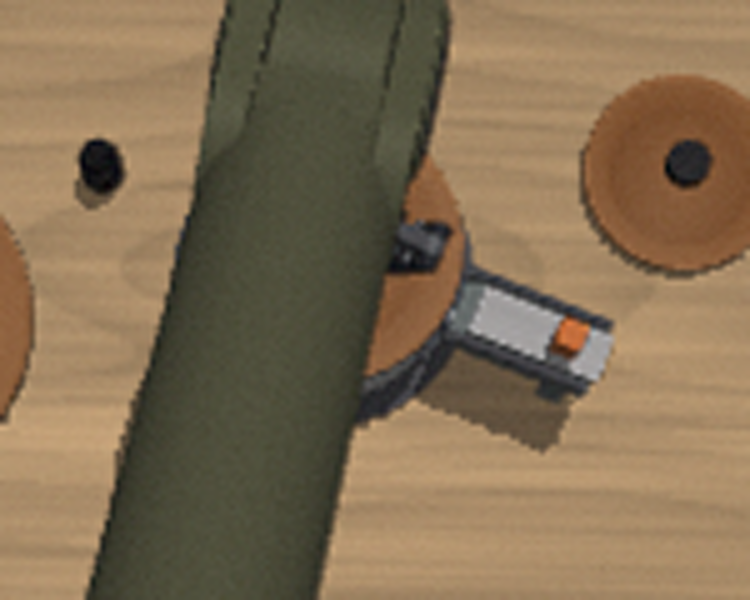

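The top view shows the post at crop (573,333). That is about 26 mm farther out than before and about 146 mm from the axis, so the bolt is at its stop. Handing in.

```bash
python3 -c "
from plant import arm
print(arm.sign_off()); s=arm.read_state();print(s['position'],s['contact_force'],s['gripper_width'])"
```

```text
the job is handed in; nothing more can be done
None
the job is handed in; nothing more can be done
```

I drew the bolt out to its stop, broke the lid's seal and handed the job in at about 14.9 s. The gripper was still holding the lid about 15 mm above the rim. No verdict was reported.

- **Bolt:** I gripped the orange post and pulled until the force rose to about 18 N with almost no further travel. The post moved about 26–27 mm. Estimates of the final joint value range from 26.3 mm (wrist camera) to about 28 mm (top camera). They differ by about 2 mm, but both are above 24.5 mm.
- **Lid:** I gripped the knob at 80 N and lifted in small steps. The last upward pull I read before the seal let go was about 10 N. It then fell to about 3 N, the lid's weight.
- **Last checks:**
  - **Height:** a depth check at about 13 mm of lift showed the lid level to about 0.002 rad. I then raised it 2 mm more, and confirmed that only from the arm's position.
  - **Centring:** the gripper stood within about 1 mm of where the knob was measured.
  - **Contact:** the grip opening held steady at 31.7 mm, and the tongue was visibly clear of the lid's edge.
- **Other things on the bench:** I saw no contact with them, and those in the last views looked where they had been. The arm hid part of the top view and I did not measure their positions.
- **What failed:** an automatic colour search for the orange post found nothing, so I read its final position by eye. The arm's state could not be read after hand-in.

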